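Set the coin counter's guide to a sample stack and clamp it

TASK

Set up the coin counter for these coins: stand the tall coin stack in the counter's channel, wind the handwheel by its crank knob until the moving guide holds the stack against the fixed fence, and swing the clamping lever fully over to lock the guide. Then lift the stack out and stand it back upright in its gap midway between the two short stacks, leaving the guide as set and the other things where they are.

Things in the scene. Friction and masses are not known exactly. Their poses are not given: they have to be found in the camera images.
- coin_counter: grey coin counter fixed on the counter top; origin at counter-top level, x from its front to its rear, y to its left. Deck 70 mm up, x -95..135, y -185..145 mm. On it: left the coin channel (along x), right the handwheel, in front between them the clamping lever, rear left a round hopper (x 83, y 72, radius 50, 36 mm over the deck), rear right a console (x 83..132, y -180..0, 40 mm over the deck)
- fence (a point): middle of the inner face of the channel's fixed fence (coin counter x -30, y 105, z 75 mm), a steel rail 125 mm long (x), 10 mm thick, standing 9.5 mm above the deck on the left of the channel
- channel (a point): point on the deck in the channel, 20 mm to the right of the fence's inner face (coin counter x -30, y 85, z 70 mm), axes as the coin counter's. A good spot for the middle of the stack; the channel is clear for 60 mm to the rear and front of it
- guide: moving guide: a steel rail 110 mm long (x), 12 mm thick, 9.5 mm high, parallel to the fence on the right of the channel; origin at deck level in the middle of its face towards the fence. The handwheel slides it along the coin counter's y, 4 mm for each radian, from y 37 (channel 68 mm wide) towards the fence at y 105; about y 79 when it holds the stack. Not to be pushed by hand
- handwheel (a joint): angle of the handwheel in rad, grows clockwise seen from above, which moves the guide towards the fence; starts somewhere between 0 and 2.2, the guide meets the stack at about 10.5 (more than a turn). It stays where it is left; about 1.3 N at the knob turns it
- wheel_axis (a point): point on the handwheel's upright axis, at the height of the top of its rim (coin counter x 0, y -115, z 112 mm). Black wheel, rim radius 47 mm, rim 100 to 114 mm above the counter top, three spokes
- crank_knob (a point): middle of the upright steel crank knob on the handwheel, 40 mm from the wheel's axis; knob 16 mm in diameter, from 120 to 150 mm above the counter top, free all round above the rim; it can be pushed round with closed fingers or held
- lever (a joint): clamping lever, rad: 0 points to the front of the coin counter (free), 1.5 points to the counter's right (locked); turns counter-clockwise seen from above. Its screw presses a pad on the guide's strap from about 1.1 on; it stays where it is left, starts between 0 and 0.3
- lever_pivot (a point): point on the lever's upright axis, at the height of the lever's ball end (coin counter x -50, y -38, z 104 mm)
- lever_end (a point): centre of the black ball at the end of the clamping lever, 18 mm in diameter, 56 mm from the pivot, 34 mm above the deck; the arm is 11 mm thick and rises from 94 mm at the pivot to 103 mm above the counter top at the ball
- tall_stack: the tall stack of coins, one firm piece, 26 mm in diameter, 23 mm high; origin at the middle of its underside
- short_stack_a: short stack of coins, one firm piece, 26 mm in diameter, 10 mm high; origin at the middle of its underside. At the start the tall stack stands midway between it and the other short stack, centres 46 mm apart
- short_stack_b: the other short stack of coins, 26 mm in diameter, 12 mm high; origin at the middle of its underside
- coin_roll: bystander: paper coin roll standing on end, 26 mm in diameter, 88 mm high; origin at the middle of its underside
- desk_stapler: bystander: black stapler, 36 x 128 x 46 mm, lying along its y axis; origin at the middle of its underside
- paper_roll: bystander: white paper roll on end, 58 mm in diameter, 57 mm high; origin at the middle of its underside
- stamp_a: bystander: wooden hand stamp, 30 mm in diameter, 75 mm high; origin at the middle of its underside
- stamp_b: bystander: hand stamp, 36 mm in diameter, 75 mm high; origin at the middle of its underside

How it is judged:
On the way, in this order (a step that is already met when the one before it is completed fails the run):
1. the tall stack stands in the channel between the guide and the fence, let go, with the guide not yet at the stack (x of tall_stack in the frame of channel between -0.035 and 0.04 m and y of tall_stack in the frame of channel between -0.05 and 0.012 m and z of tall_stack in the frame of channel between -0.003 and 0.003 m and angle between tall_stack's own z axis and vertical below 0.08 rad and contact force between the fingers and tall_stack below 0.1 N and y of guide in the frame of coin_counter below 0.073 m), for 0.2 s.
2. the guide has been wound up until it holds the stack against the fence (x of tall_stack in the frame of channel between -0.035 and 0.04 m and y of tall_stack in the frame of channel between -0.05 and 0.012 m and z of tall_stack in the frame of channel between -0.003 and 0.003 m and angle between tall_stack's own z axis and vertical below 0.08 rad and contact force between guide and tall_stack above 0.5 N and y of tall_stack in the frame of channel above 0.004 m and y of guide in the frame of coin_counter between 0.076 and 0.083 m), for 0.2 s.
3. the clamping lever is swung over with the stack still held between guide and fence (x of tall_stack in the frame of channel between -0.035 and 0.04 m and y of tall_stack in the frame of channel between -0.05 and 0.012 m and z of tall_stack in the frame of channel between -0.003 and 0.003 m and angle between tall_stack's own z axis and vertical below 0.08 rad and y of guide in the frame of coin_counter between 0.076 and 0.083 m and value of joint lever above 1.25 rad), for 0.2 s.
At the end, for the whole second after the job is handed in: the tall stack stands upright on the counter top between the two short stacks, its centre within 56 mm of the centre of each; the guide is still within about 3 mm of where it held the stack (face at y 76 to 83 mm of the coin counter); the lever is locked (beyond 1.25 rad) (horizontal distance between tall_stack and short_stack_a below 0.056 m and horizontal distance between tall_stack and short_stack_b below 0.056 m and height (world z) of tall_stack between -0.003 and 0.003 m and angle between tall_stack's own z axis and vertical below 0.08 rad and linear speed of tall_stack below 0.01 m/s and y of guide in the frame of coin_counter between 0.076 and 0.083 m and value of joint lever above 1.25 rad); the robot touches nothing.
It fails at once if the guide is pushed along by the fingers instead of wound with the handwheel (contact force between the fingers and guide above 5 N and linear speed of guide above 0.008 m/s).
It fails at once if a short stack is displaced by more than 12 mm (distance of any of short_stack_a, short_stack_b from where it was at the start of the episode above 0.012 m).
It fails at once if a bystander is displaced by more than 25 mm (distance of any of coin_roll, desk_stapler, paper_roll, stamp_a, stamp_b from where it was at the start of the episode above 0.025 m).
It also fails if it takes over 70 s, if anything falls off the work surface, if the arm or the gripper's body presses on something with over 40 N, if the wrist force passes 120 N, or if a joint passes its speed limit or range.

ROBOT

A 7-joint arm with a two-finger parallel gripper is mounted at the origin on a cart in front of the work surface, level with it; the furniture and walls round the work are solid. World frame = base frame: x ahead of the robot, y to its left, z up, the work surface at z = 0. Lengths are in m, angles in rad, forces in N, time in s.
With the tool pointing down it reaches from about 0.425 to 0.925 m from the base axis. Payload 6.8 kg.
Tool frame: the origin (TCP) lies on the front face of the gripper's body, between the roots of the fingers; the fingertips stand 73 mm ahead of it and the grasp point (between the pads) lies 54 mm ahead of it; z points along the fingers, y is the direction in which the jaws open and shut (so a half turn about z gives the same grasp; the last joint's range is limited). The gripper opens to 85 mm and grips with 20 to 120 N. Pads are 22 mm wide; open, the fingers measure 114 mm over their backs; the gripper's body (76 mm by 85 mm) begins 54 mm behind the grasp point. The pads swing forward as they close: fully open they stand 13 mm farther back than shut.
Start: joints at [-1.383, 0.477, 0.022, 1.555, -0.011, 1.109, -0.083], TCP at [0.197, 0.646, 0.304] pointing down, gripper open.
Joint ranges: [-2.96, 2.96], [-0.34, 2.1], [-1.41, 1.46], [0.24, 2.44], [-1.37, 4.51], [0.17, 1.92], [-2.96, 2.96]. Speed limits (rad/s): [2.39, 2.39, 3.14, 3.14, 3.14, 3.14, 3.14].

INTERFACE

Orientations are given as a rotation vector (axis times angle).
In Python, from bench import * gives the robot as it stands.
- The arm moves only by the tool jog_arm, never from a script. Its argument "plan" is a list of rows, each a list of 2 entries, a list of its own where there are three numbers: the shift along the world's x, y, z in cm, then the turn about the world's z in rad. In form: [[[tx, ty, tz], twist], ...]. A call has 1 to 12 rows; each row shifts and turns the commanded pose from where the row before left it; what a row does not reach is not made up. A row lasts 1/10 s, in which the tool goes at most 50 mm and 8.59 degrees, less where a joint would pass 70% of its speed; a pose out of reach is approached as far as the arm can. A call is refused whole if a number of a shift passes 5 or a number of a turn 0.15, either way. A call with a gripper value outside its range is refused whole. "hand" is the finger opening in cm, from 0 to 8.54, set as the call begins (left out, the last holds). The fingers move at their own pace and stop on an object; "grip_force" is the grip in N (left out, the last holds). Time passes only in rows, so rows that do not move let the fingers close. It gives the time, the measured TCP pose, the force and the opening at its end, in the units of the state.
- get_obs(): the state, without advancing time (a new reading comes with each control period).
- grab_frame(name): name is "scene" or "top" or "wrist"; returns the picture (420x560x3 uint8, red, green, blue); there is no depth.
- get_calibration(name): a dict with "intrinsics" (3x3 intrinsics, pixels), "xyz" and "orientation" of the camera in the world. Camera axes: x right, y down, z forward; pixel columns grow to the right and rows downward; lengths in m; the calibration is good to about 2 mm. A picture is of the moment at which its call begins: read the wrist's pose just before it. get_calibration takes no time and is no camera call; for the wrist camera it gives the pose at the moment of the call.
- hand_in(): hands the job in, once; it reports no verdict.
The state is a dict: "clock": time; "joints": joint angles; "qvel": joint speeds; "tau": joint torques, N m; "tcp_pos": TCP position; "orientation": TCP orientation; "contact_force": force on the tool from outside, world axes, zero at the start; "moment": the same for the moment, N m; "grip_width": finger opening in m.
Only numpy, scipy, OpenCV 4.12 (cv2) and the standard library are available. Lean on these libraries where they do the work, as an engineer would, in place of code of your own. Each camera call takes 0.05 s, during which the arm holds its last target. There are 200 camera calls.

## Working session

There is one attempt and no reset: what is moved stays moved. The work goes in short steps, Python scripts to look and compute and a tool call to move; the robot and the scene stay as the last step left them, time stands still between calls to the robot, and variables do not carry over. Pictures are saved under pics/ and viewed, about 8 in all and at most 12, crops included, and the job is handed in when it is done.

Besides the shell and the picture viewer there is one more tool, called by a JSON object that holds its "name" and its "arguments", one argument or row to a line. jog_arm: Moves the arm, as the interface text tells. Its arguments: {"type":"object","properties":{"plan":{"type":"array","items":{"type":"array"}},"hand":{"type":"number"},"grip_force":{"type":"number"}},"required":["plan"]}

```bash
mkdir -p pics; ls; cat > h.py <<'E'
from bench import *
import numpy as np, cv2
from scipy.spatial.transform import Rotation as R
def cal(n):
    c=get_calibration(n); o=np.array(c["orientation"]); 
    M=o if o.shape==(3,3) else R.from_rotvec(o).as_matrix()
    return np.array(c["intrinsics"]),np.array(c["xyz"]),M
def px2(n,u,v,z,c=None):
    K,t,M=c or cal(n); d=M@np.linalg.solve(K,[u,v,1.]); return t+d*(z-t[2])/d[2]
def proj(n,p,c=None):
    K,t,M=c or cal(n); q=K@(M.T@(np.asarray(p)-t)); return q[:2]/q[2]
def shot(n,f):
    c=cal(n); im=cv2.cvtColor(grab_frame(n),cv2.COLOR_RGB2BGR); cv2.imwrite("pics/"+f,im); return im,c
E
python3 - <<'E'
from h import *
print(get_obs())
for n in("scene","top"):
    im,c=shot(n,n+"0.png"); print(n,c)
print(get_calibration("wrist"))
E
```

```text
pics
{'clock': 0.0, 'joints': array([-1.38307526,  0.47777367,  0.02232628,  1.55647666, -0.01148553,
        1.10929855, -0.08308553]), 'qvel': array([-0.00103365, -0.00094865,  0.00190033,  0.00076333,  0.00017353,
        0.00014594,  0.00027128]), 'tau': array([-1.09854800e-04, -5.96442819e+01,  1.60793625e+00, -2.81203938e+01,
        1.24320877e-02,  9.09651106e-03,  1.91646950e-05]), 'tcp_pos': array([0.19664353, 0.64522792, 0.30293242]), 'orientation': array([-4.62878897e-01, -3.10717487e+00,  2.86452560e-03]), 'contact_force': array([0.95176865, 0.09764835, 0.20110942]), 'moment': array([-0.03736395, -0.03248964, -0.00579523]), 'grip_width': 0.08529033708439028}
scene (array([[529.32587697,   0.        , 275.63002458],
       [  0.        , 529.32587697, 207.94208506],
       [  0.        ,   0.        ,   1.        ]]), array([-0.33424139,  0.83013193,  1.1243865 ]), array([[-0.70724415, -0.45031401,  0.54499817],
       [-0.70696874,  0.45152864, -0.54435015],
       [-0.00095379, -0.77028513, -0.63769892]]))
top (array([[539.31650564,   0.        , 276.81058436],
       [  0.        , 539.31650564, 201.5091942 ],
       [  0.        ,   0.        ,   1.        ]]), array([ 0.48241513, -0.02010985,  1.39305821]), array([[-1.91676675e-02, -9.98491757e-01,  5.14471658e-02],
       [-9.99816118e-01,  1.91718927e-02, -4.11412030e-04],
       [-5.75548023e-04, -5.14455914e-02, -9.98675633e-01]]))
{'intrinsics': array([[326.25360697,   0.        , 272.88382882],
       [  0.        , 326.25360697, 215.72379133],
       [  0.        ,   0.        ,   1.        ]]), 'xyz': array([0.12710662, 0.66711743, 0.37347909]), 'orientation': array([2.3280451 , 1.72302112, 0.2502766 ])}
```

View pics/top0.png

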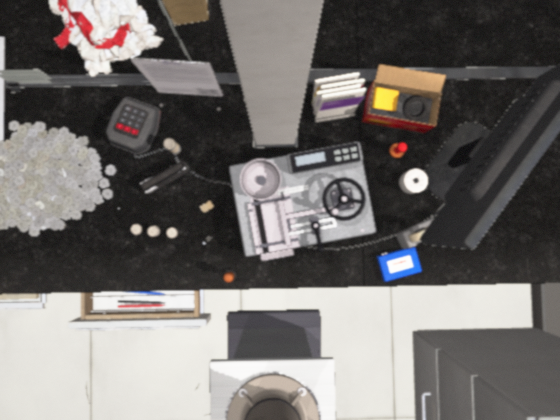

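View pics/scene0.png

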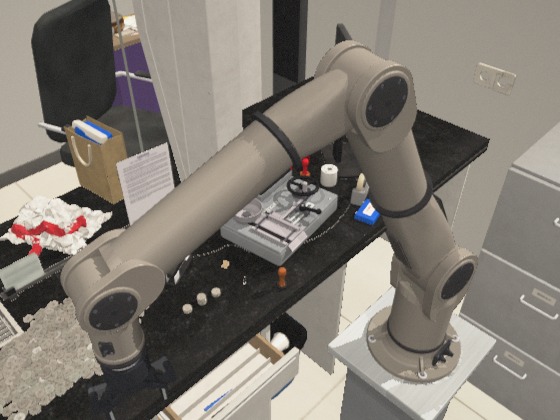

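The top view shows the counter (corners about (230,165), (360,143), (377,245) and (247,260)). The coin stacks are at (136,229), (153,231) and (172,232), with the tall one in the middle. The handwheel is at (344,198), the lever near (316,228), and the orange stamp at (229,278).

```bash
python3 - <<'E'
from h import *
im=cv2.imread("pics/top0.png")
c=im[130:275,215:395]; cv2.imwrite("pics/c1.png",cv2.resize(c,None,fx=4.4,fy=4.1,interpolation=cv2.INTER_CUBIC)[:600])
g=im[215:245,120:190]; m=cv2.threshold(cv2.cvtColor(g,cv2.COLOR_BGR2GRAY),90,255,0)[1]
n,l,s,ce=cv2.connectedComponentsWithStats(m)
for i in range(1,n):
    if s[i,4]>20: print(s[i],ce[i]+[120,215],px2("top",*(ce[i]+[120,215]),0.012))
for nm,p,z in(("orange",(229,278),.07),("wheel",(344,198),.112),("hopper",(260,179),.106),("roll",(170,145),.088),("stapler",(163,178),.04)): print(nm,px2("top",*p,z))
E
```

```text
[ 10   9  12  11 109] [135.78899083 228.88073394] [0.49039333 0.3413107  0.012     ]
[ 27  10  13  12 123] [153.07317073 230.7398374 ] [0.48479732 0.29713761 0.012     ]
[ 46  12  12  12 114] [171.53508772 232.42982456] [0.47957749 0.24996676 0.012     ]
orange [0.36605466 0.09950314 0.07      ]
wheel [ 0.55369894 -0.18061962  0.112     ]
hopper [0.60345828 0.01857621 0.106     ]
roll [0.69248215 0.23690342 0.088     ]
stapler [0.61688694 0.26473324 0.04      ]
```

View pics/c1.png

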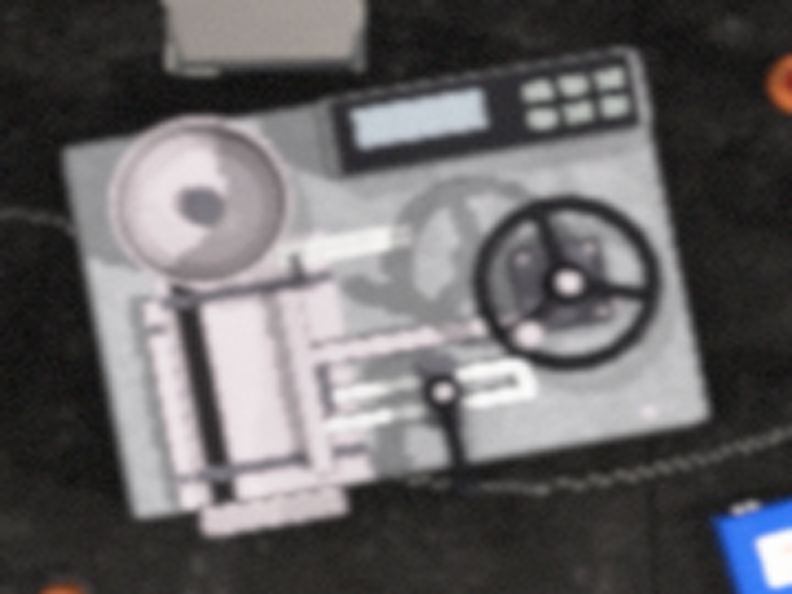

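The crop shows the deck corners at TL (64,150), BL (133,520) and BR (708,418). The wheel rim centre is at (567,283), the knob top at (530,333), the lever pivot at (443,390) with its ball near (460,482), and the hopper centre at (198,200).

```bash
cat >> h.py <<'E'
def cc(p): # coin counter frame -> world (m)
    a,x,y=np.load("cc.npy"); c,s=np.cos(a),np.sin(a)
    return np.array([x+c*p[0]-s*p[1],y+s*p[0]+c*p[1],*p[2:]])
def icc(w):
    a,x,y=np.load("cc.npy"); c,s=np.cos(a),np.sin(a); d=np.array(w[:2])-[x,y]
    return np.array([c*d[0]+s*d[1],-s*d[0]+c*d[1],*w[2:]])
E
python3 - <<'E'
from h import *
F=lambda p:(p[0]/4.4+215-.4,p[1]/4.1+130-.4)
C=[((64,150),(.135,.145,.07)),((133,520),(-.095,.145,.07)),((708,418),(-.095,-.185,.07)),((567,283),(0,-.115,.107)),((198,200),(.083,.072,.106))]
W=np.array([px2("top",*F(p),m[2])[:2] for p,m in C]); M=np.array([m[:2] for _,m in C])
w0,m0=W.mean(0),M.mean(0); A=(M-m0).T@(W-w0)
a=np.arctan2(A[0,1]-A[1,0],A[0,0]+A[1,1]); c,s=np.cos(a),np.sin(a); t=w0-np.array([[c,-s],[s,c]])@m0
np.save("cc.npy",[a,*t]); print(a,t)
for w,m in zip(W,M): print(icc(w)-m)
k=icc(px2("top",*F((530,333)),.15)); print("knob",k, "lever",icc(px2("top",*F((460,482)),.104)),icc(px2("top",*F((443,390)),.104)))
for n,p in dict(channel=(-.03,.085,.07),wheel=(0,-.115,.112),pivot=(-.05,-.038,.104)).items(): print(n,cc(p))
E
```

```text
0.16621200187632224 [ 0.53401916 -0.06638366]
[-0.00375764 -0.00323384]
[ 0.00121473 -0.00105074]
[0.00191488 0.00335244]
[-5.50974606e-04 -3.78127295e-05]
[0.00117901 0.00096995]
knob [-0.02605226 -0.08495748  0.15      ] lever [-0.10348927 -0.03640778  0.104     ] [-0.04932271 -0.03739877  0.104     ]
channel [0.49036955 0.01248148 0.07      ]
wheel [ 0.55304566 -0.17979879  0.112     ]
pivot [ 0.49099525 -0.11213235  0.104     ]
```

{"name": "jog_arm", "arguments": {
  "plan": [
    [[2.4,-2.9,-0.8],-0.116],
    [[2.4,-2.9,-0.8],-0.116],
    [[2.4,-2.9,-0.8],-0.116],
    [[2.4,-2.9,-0.8],-0.116],
    [[2.4,-2.9,-0.8],-0.116],
    [[2.4,-2.9,-0.8],-0.116],
    [[2.4,-2.9,-0.8],-0.116],
    [[2.4,-2.9,-0.8],-0.116],
    [[2.4,-2.9,-0.8],-0.116],
    [[2.4,-2.9,-0.8],-0.116],
    [[2.4,-2.9,-0.8],-0.116],
    [[2.4,-2.9,-0.8],-0.116]
  ],
  "hand": 5
}}

```text
clock: 1.3
tcp_pos: [0.4854, 0.2964, 0.2074]
orientation: [-2.352, -2.082, 0.0]
contact_force: [0.7, -0.5, -0.8]
grip_width: 0.05
```

```bash
cat >> h.py <<'E'
def yaw():
    y=R.from_rotvec(get_obs()["orientation"]).as_matrix()[:,1]; return np.arctan2(y[1],y[0])
E
python3 - <<'E'
from h import *
o=get_obs(); print(o["clock"],o["tcp_pos"],yaw(),o["joints"])
im,c=shot("wrist","w1.png"); np.save("w1c.npy",np.array([0]));
print([proj("wrist",p,c) for p in([.4904,.3413,.01],[.4848,.297,.023],[.4796,.25,.012])])
E
```

```text
1.3 [0.48536074 0.2963969  0.20742428] -0.12155590107527615 [-0.97408161  0.43884838  0.40651883  1.92394761 -0.23092547  0.82433239
 -0.56566423]
[array([272.26188887, 154.39148786]), array([272.08357914, 211.71088553]), array([272.80920901, 259.5935956 ])]
```

View pics/w1.png

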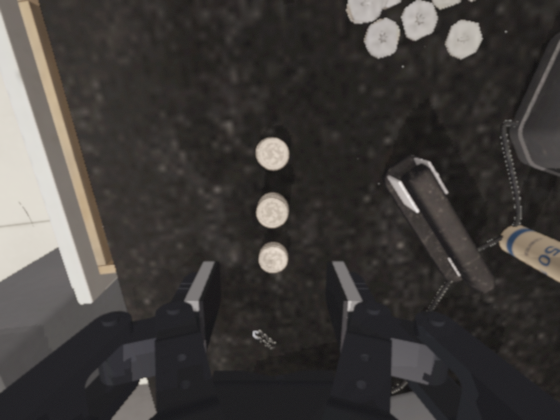

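The wrist view shows the three stacks at (272,154), (272,211) and (273,258), which matches the predictions within 2 px. I'll grasp now.

{"name": "jog_arm", "arguments": {
  "plan": [
    [[0,0,-3.5],0],
    [[0,0,-3.5],0],
    [[0,0,-3.2],0],
    [[0,0,-2.0],0],
    [[0,0,-0.7],0],
    [[0,0,0],0]
  ]
}}

```text
clock: 1.95
tcp_pos: [0.4843, 0.2975, 0.0781]
orientation: [-2.347, -2.088, 0.003]
contact_force: [0.3, 0.2, 0.7]
grip_width: 0.0498
```

{"name": "jog_arm", "arguments": {
  "plan": [
    [[0,0,0],0],
    [[0,0,0],0],
    [[0,0,0],0],
    [[0,0,0],0],
    [[0,0,0],0],
    [[0,0,0],0]
  ],
  "hand": 0,
  "grip_force": 30
}}

```text
clock: 2.55
tcp_pos: [0.4855, 0.2982, 0.0803]
orientation: [2.348, 2.088, 0.004]
contact_force: [-1.1, 0.1, 6.5]
grip_width: 0.0236
```

{"name": "jog_arm", "arguments": {
  "plan": [
    [[0,0,1.5],0],
    [[0,0,3],0],
    [[0,0,4],0],
    [[0,0,4],0],
    [[0,-3,1],0.04],
    [[0.1,-4,0],0.05],
    [[0.1,-4,0],0.05],
    [[0.1,-4,0],0.05],
    [[0.1,-4,0],0.05],
    [[0.1,-4,0],0.047],
    [[0,-3.5,0],0],
    [[0,-2,0],0]
  ]
}}

```text
clock: 3.75
tcp_pos: [0.4892, 0.0092, 0.215]
orientation: [2.029, 2.397, 0.0]
contact_force: [0.2, 0.3, -0.4]
grip_width: 0.0238
```

```bash
python3 - <<'E'
from h import *
o=get_obs(); print(o["clock"],o["tcp_pos"],yaw(),o["grip_width"],o["contact_force"],icc(o["tcp_pos"]))
im,c=shot("wrist","w2.png")
for n,p in dict(fence0=(-.0925,.105,.0795),fence1=(.0325,.105,.0795),fl=(-.095,.145,.07),wheel=(0,-.115,.114),pivot=(-.05,-.038,.104)).items(): print(n,proj("wrist",cc(p),c))
E
```

```text
3.75 [0.48924786 0.00924681 0.21499059] 0.166069052851757 0.023836539547077738 [ 0.17787448  0.25703327 -0.41403362] [-0.0316414   0.08199548  0.21499059]
fence0 [178.60526285 199.15992279]
fence1 [371.21331129 198.91597856]
fl [173.55769224 135.00622572]
wheel [315.50968623 498.75846644]
pivot [246.5605913  405.28161235]
```

View pics/w2.png

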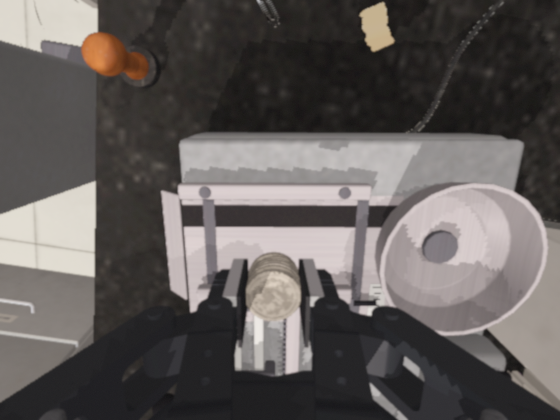

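The fence's inner edge is at row 199, as predicted, and the stack is upright in the fingers at column 273, over the channel. I'll lower it now.

{"name": "jog_arm", "arguments": {
  "plan": [
    [[0,0.2,-2.4],0],
    [[0,0,-2],0],
    [[0,0,-1.2],0],
    [[0,0,-0.6],0],
    [[0,0,-0.2],0],
    [[0,0,0],0],
    [[0,0,0],0]
  ]
}}

```text
clock: 4.5
tcp_pos: [0.4903, 0.0148, 0.1506]
orientation: [2.024, 2.401, 0.002]
contact_force: [0.2, -0.8, -0.8]
grip_width: 0.024
```

{"name": "jog_arm", "arguments": {
  "plan": [
    [[0,0,-0.1],0],
    [[0,0,0],0],
    [[0,0,0],0]
  ]
}}

```text
clock: 4.8
tcp_pos: [0.4903, 0.0148, 0.1502]
orientation: [2.025, 2.402, 0.002]
contact_force: [-3.4, -0.4, 12.3]
grip_width: 0.0241
```

{"name": "jog_arm", "arguments": {
  "plan": [
    [[0,0,0],0],
    [[0,0,0],0],
    [[0,0,0],0],
    [[0,0,0],0],
    [[0,0,1.5],0],
    [[0,0,3],0],
    [[0,0,3],0],
    [[0,0,2.5],0]
  ],
  "hand": 4.8
}}

```text
clock: 5.6
tcp_pos: [0.4898, 0.0146, 0.2502]
orientation: [2.025, 2.401, 0.0]
contact_force: [0.1, -0.1, 0.4]
grip_width: 0.0482
```

```bash
python3 - <<'E'
from h import *
o=get_obs(); print(o["clock"],o["tcp_pos"],yaw(),o["grip_width"],icc(o["tcp_pos"]))
im,c=shot("wrist","w3.png")
im2,c2=shot("scene","s3.png")
for n,p in dict(st=(-.03,.087,.093),wheel=(0,-.115,.114),pivot=(-.05,-.038,.104),knob=(-.026,-.085,.15)).items(): print(n,proj("wrist",cc(p),c),proj("scene",cc(p),c2))
b=cv2.resize(im2[150:280,200:360],None,fx=2.5,fy=2.5,interpolation=cv2.INTER_CUBIC)
cv2.imwrite("pics/c3.png",np.hstack([cv2.resize(im,(400,300)),cv2.resize(b,(400,325))[:300]]))
E
```

```text
5.6 [0.48984605 0.01456405 0.2502229 ] 0.1697131280850047 0.04817442542625155 [-0.03017173  0.08714048  0.2502229 ]
st [272.72161992 222.71878299] [273.81277464 226.70441227]
wheel [307.48441605 456.84534065] [303.21393085 183.55746582]
pivot [247.67969031 373.6172127 ] [303.01895031 204.30479401]
knob [277.7324935  475.52678124] [305.33811219 181.93078042]
```

View pics/c3.png

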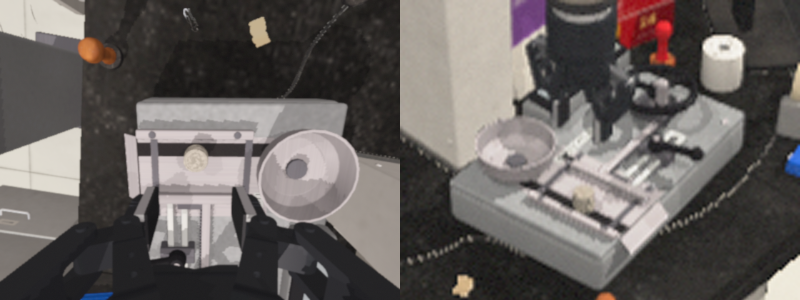

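The stack stands at wrist pixel (273,221), as predicted, and has been released. Next is the knob.

{"name": "jog_arm", "arguments": {
  "plan": [
    [[0.5,-2.5,0],0],
    [[0.7,-4,0],0],
    [[0.7,-4,0],0],
    [[0.7,-3.6,0],0],
    [[0.4,-2,0],0],
    [[0.2,-0.8,0],0],
    [[0,0,0],0]
  ]
}}

```text
clock: 6.4
tcp_pos: [0.5215, -0.1549, 0.2482]
orientation: [-2.026, -2.4, 0.001]
contact_force: [-0.8, 0.0, 0.2]
grip_width: 0.0479
```

```bash
python3 - <<'E'
from h import *
o=get_obs(); print(o["clock"],o["tcp_pos"],yaw(),o["joints"])
im,c=shot("wrist","w4.png"); np.savez("w4.npz",K=c[0],t=c[1],M=c[2])
for n,p in dict(wheel=(0,-.115,.114),pivot=(-.05,-.038,.104),knob=(-.026,-.085,.15),fence=(-.03,.105,.0795)).items(): print(n,proj("wrist",cc(p),c))
E
```

```text
6.4 [ 0.52147902 -0.15491174  0.24818247] 0.16832508668543125 [-0.23636251  0.35461633  0.51129919  1.95262025 -0.21987852  0.88963238
  0.55630838]
wheel [311.81874392 273.79303514]
pivot [237.70530299 159.78133262]
knob [274.5279317  254.50205877]
fence [268.21052635 -85.38137044]
```

View pics/w4.png

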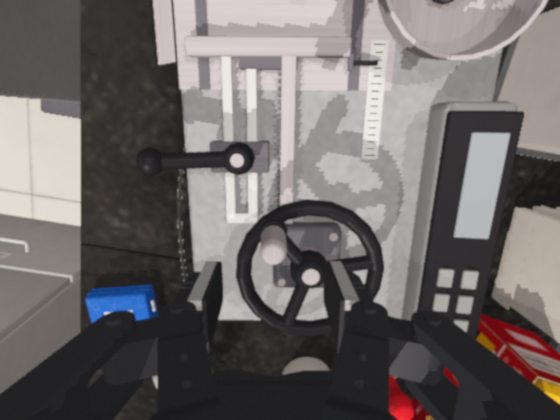

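The wheel hub is at (311,275), the knob top at about (274,253), the lever ball at (150,160), and the guide's front face at row 38. All agree with the predictions.

{"name": "jog_arm", "arguments": {
  "plan": [
    [[0,0,-2.5],0],
    [[0,0,-2],0],
    [[0,0,-0.9],0],
    [[0,0,0],0]
  ]
}}

```text
clock: 6.85
tcp_pos: [0.5211, -0.1527, 0.1937]
orientation: [-2.021, -2.402, 0.002]
contact_force: [-0.5, 0.2, 0.6]
grip_width: 0.0482
```

{"name": "jog_arm", "arguments": {
  "plan": [
    [[0,0,0],0],
    [[0,0,0],0],
    [[0,0,0],0],
    [[0,0,0],0],
    [[0,0,0],0],
    [[0,0,0],0]
  ],
  "hand": 0,
  "grip_force": 25
}}

```text
clock: 7.45
tcp_pos: [0.5219, -0.1541, 0.1958]
orientation: [2.025, 2.402, 0.002]
contact_force: [-2.9, 1.9, 6.0]
grip_width: 0.0152
```

```bash
cat > k.py <<'E'
from h import *
o=get_obs(); p=icc(o["tcp_pos"]); r=p[:2]-[0,-.115]
print(o["clock"],o["tcp_pos"],o["contact_force"],o["grip_width"],"r",np.hypot(*r),"phi",np.arctan2(r[1],r[0]))
E
python3 k.py; python3 - <<'E'
from h import *
d=np.load("w4.npz"); c=(d["K"],d["t"],d["M"])
print([icc(px2("",u,38,.0795,c)) for u in (220,320)])
print(icc(px2("",150,160,.104,c)),icc(px2("",237,160,.104,c)))
w=cc((0,-.115)); a=.1662; ph=2.285+a; 
for k in range(36):
    p=[w+.04*np.array([np.cos(ph-.3*j),np.sin(ph-.3*j)]) for j in(k,k+1)]; print(np.round((p[1]-p[0])*100,2).tolist(),end=" ")
E
```

```text
7.45 [ 0.52194325 -0.15406974  0.19581292] [-2.91543747  1.88286619  6.02972344] 0.015164515742949934 r 0.04036512924766912 phi 2.2842511757807786
[array([-0.0619241 ,  0.03857259,  0.0795    ]), array([0.00386949, 0.03863045, 0.0795    ])]
[-0.107336   -0.03821145  0.104     ] [-0.05046515 -0.03814243  0.104     ]
[0.89, 0.8] [1.09, 0.5] [1.19, 0.16] [1.18, -0.2] [1.07, -0.54] [0.86, -0.83] [0.57, -1.05] [0.24, -1.17] [-0.12, -1.19] [-0.46, -1.1] [-0.77, -0.92] [-1.01, -0.65] [-1.15, -0.32] [-1.2, 0.03] [-1.13, 0.39] [-0.97, 0.7] [-0.72, 0.96] [-0.4, 1.13] [-0.05, 1.19] [0.3, 1.16] [0.63, 1.01] [0.9, 0.78] [1.09, 0.48] [1.19, 0.14] [1.17, -0.22] [1.06, -0.56] [0.84, -0.85] [0.56, -1.06] [0.22, -1.18] [-0.14, -1.19] [-0.48, -1.09] [-0.78, -0.9] [-1.02, -0.63] [-1.16, -0.3] [-1.19, 0.05] [-1.13, 0.4]
```

{"name": "jog_arm", "arguments": {
  "plan": [
    [[0.89,0.8,0],0],
    [[1.09,0.5,0],0],
    [[1.19,0.16,0],0],
    [[1.18,-0.2,0],0]
  ]
}}

```text
clock: 7.85
tcp_pos: [0.5635, -0.1404, 0.1948]
orientation: [-2.021, -2.398, 0.001]
contact_force: [-8.3, 3.7, 7.2]
grip_width: 0.0149
```

```bash
python3 k.py
```

```text
7.85 [ 0.56354176 -0.14040664  0.19483576] [-8.33760826  3.68929032  7.16080261] 0.014892618843043529 r 0.040766526441356886 phi 1.144182697462724
```

{"name": "jog_arm", "arguments": {
  "plan": [
    [[1.07,-0.54,0],0],
    [[0.86,-0.83,0],0],
    [[0.57,-1.05,0],0],
    [[0.24,-1.17,0],0],
    [[-0.12,-1.19,0],0],
    [[-0.46,-1.1,0],0],
    [[-0.77,-0.92,0],0],
    [[-1.01,-0.65,0],0],
    [[-1.15,-0.32,0],0],
    [[-1.2,0.03,0],0],
    [[-1.13,0.39,0],0],
    [[-0.97,0.7,0],0]
  ]
}}

```text
clock: 9.05
tcp_pos: [0.5268, -0.2109, 0.1967]
orientation: [2.022, 2.392, 0.002]
contact_force: [7.6, -4.0, -0.5]
grip_width: 0.015
```

```bash
python3 k.py
```

```text
9.05 [ 0.52676066 -0.21088339  0.19665434] [ 7.60683451 -4.04268197 -0.48065948] 0.015010051974424976 r 0.0407081492435756 phi -2.438939857142012
```

{"name": "jog_arm", "arguments": {
  "plan": [
    [[-0.72,0.96,0],0],
    [[-0.4,1.13,0],0],
    [[-0.05,1.19,0],0],
    [[0.3,1.16,0],0],
    [[0.63,1.01,0],0],
    [[0.9,0.78,0],0],
    [[1.09,0.48,0],0],
    [[1.19,0.14,0],0],
    [[1.17,-0.22,0],0],
    [[1.06,-0.56,0],0],
    [[0.84,-0.85,0],0],
    [[0,0,0],0]
  ]
}}

```text
clock: 10.25
tcp_pos: [0.5831, -0.1554, 0.1935]
orientation: [-2.023, -2.397, 0.003]
contact_force: [-3.9, 2.2, -3.8]
grip_width: 0.0151
```

```bash
python3 k.py
```

```text
10.25 [ 0.5830738  -0.15537979  0.19352448] [-3.92694378  2.22968059 -3.84860107] 0.015130721515817439 r 0.03870371067861873 phi 0.5165283922371813
```

{"name": "jog_arm", "arguments": {
  "plan": [
    [[0.56,-1.06,0],0],
    [[0.22,-1.18,0],0],
    [[-0.14,-1.19,0],0],
    [[-0.48,-1.09,0],0],
    [[-0.39,-0.45,0],0],
    [[0,0,0],0]
  ]
}}

```text
clock: 10.85
tcp_pos: [0.5878, -0.2059, 0.1945]
orientation: [2.016, 2.393, 0.008]
contact_force: [22.9, -6.0, -25.8]
grip_width: 0.0146
```

```bash
python3 k.py; python3 - <<'E'
import numpy as np
ph=.468-1.35+.166
for k in range(8):
    f=lambda a:.04*np.array([np.cos(a),np.sin(a)]); print(np.round((f(ph-.1*k-.1)-f(ph-.1*k))*100,2).tolist(),end=" ")
E
```

```text
10.85 [ 0.58784124 -0.20586247  0.19446909] [ 22.87794599  -5.97729402 -25.81050839] 0.014570847283999587 r 0.043474680542741596 phi -0.8091056786678641
[-0.28, -0.29] [-0.3, -0.26] [-0.33, -0.23] [-0.35, -0.19] [-0.37, -0.16] [-0.38, -0.12] [-0.39, -0.08] [-0.4, -0.04]
```

{"name": "jog_arm", "arguments": {
  "plan": [
    [[0,0,0],0],
    [[0,0,0],0]
  ]
}}

```text
clock: 11.05
tcp_pos: [0.5879, -0.2058, 0.1945]
orientation: [2.016, 2.394, 0.007]
contact_force: [21.9, -5.1, -25.3]
grip_width: 0.0148
```

```bash
python3 k.py; python3 - <<'E'
from h import *
im,c=shot("scene","s5.png"); t,ct=shot("top","t5.png")
print(proj("scene",cc((-.03,.092,.08)),c))
a=cv2.resize(im[170:250,225:325],(480,384),interpolation=cv2.INTER_CUBIC)
b=cv2.resize(t[185:265,235:310],(320,341),interpolation=cv2.INTER_CUBIC)
o=np.zeros((384,800,3),np.uint8);o[:,:480]=a;o[:341,480:]=b
cv2.imwrite("pics/c5.png",o)
E
```

```text
11.05 [ 0.58790781 -0.20581427  0.19447378] [ 21.85896338  -5.08245418 -25.33039049] 0.014829078859697595 r 0.04349913115214905 phi -0.8073013447829315
[272.83618874 230.93259504]
```

View pics/c5.png

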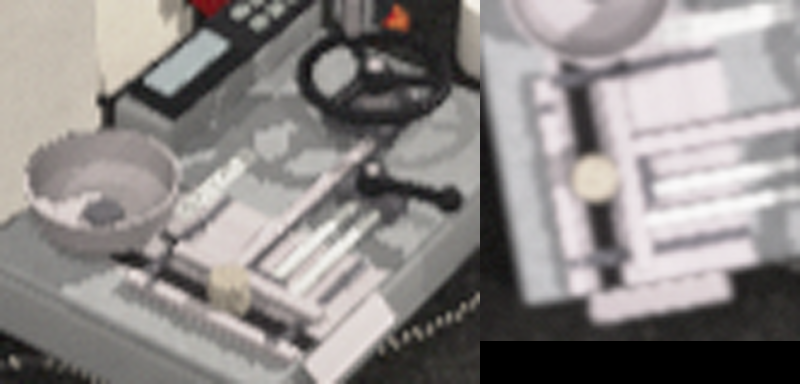

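The guide touches the stack at crop pixel (594,178). I'll measure where the stack is relative to the fence.

```bash
python3 - <<'E'
from h import *
for n,r in(("top",(205,245,255,295)),("scene",(200,260,250,300))):
    im=cv2.imread("pics/%s5.png"%n[0]); a,b,c,d=r
    g=im[a:b,c:d].astype(int); m=((g[...,2]-g[...,0])>28).astype(np.uint8)
    k,l,s,ce=cv2.connectedComponentsWithStats(m)
    for i in range(1,k):
        if s[i,4]>15:
            q=ce[i]+[c,a]; print(n,s[i],q,[icc(px2(n,*q,z)) for z in(.0815,.09)])
E
```

```text
scene [19 26  8  5 30] [272.43333333 227.63333333] [array([-0.02152145,  0.0822304 ,  0.0815    ]), array([-0.0271163 ,  0.08993732,  0.09      ])]
```

```bash
python3 - <<'E'
from h import *
print(icc(px2("top",(594-480)/4.27+235-.4,178/4.26+185-.4,.093)))
# edges in top crop: fence inner, guide face
im=cv2.cvtColor(cv2.imread("pics/t5.png"),cv2.COLOR_BGR2GRAY)
for x in(-.03,-.055,0):
    ys=np.arange(.060,.120,.002); print(x,[int(cv2.getRectSubPix(im,(1,1),tuple(map(float,proj("top",cc((x,y,.0795))))))[0,0]) for y in ys])
E
```

```text
[-0.02934138  0.0903363   0.093     ]
-0.03 [143, 139, 161, 193, 216, 225, 224, 218, 212, 211, 215, 217, 219, 220, 219, 217, 215, 214, 216, 216, 209, 195, 176, 174, 185, 196, 197, 186, 164, 152]
-0.055 [225, 225, 222, 223, 226, 229, 229, 226, 212, 190, 169, 148, 120, 81, 58, 47, 46, 54, 80, 125, 166, 195, 210, 218, 225, 228, 221, 203, 171, 151]
0 [226, 219, 213, 216, 222, 225, 225, 220, 204, 180, 161, 138, 110, 77, 54, 49, 50, 57, 81, 126, 165, 190, 205, 219, 226, 227, 219, 200, 173, 158]
```

{"name": "jog_arm", "arguments": {
  "plan": [
    [[0,0,0],0],
    [[0,0,0],0],
    [[0,0,0],0],
    [[0,0,2],0],
    [[0,0,3.5],0],
    [[0,0,0],0]
  ],
  "hand": 4.8
}}

```text
clock: 11.75
tcp_pos: [0.5841, -0.2071, 0.2546]
orientation: [2.022, 2.396, 0.005]
contact_force: [0.9, 0.3, 0.2]
grip_width: 0.0481
```

```bash
python3 k.py; python3 - <<'E'
from h import *
im,c=shot("wrist","w6.png"); np.savez("w6.npz",K=c[0],t=c[1],M=c[2])
for ph in(-.9,-.7,-.5): print(ph,proj("wrist",cc((.04*np.cos(ph),-.115+.04*np.sin(ph),.15)),c))
print(proj("wrist",cc((0,.079,.0795)),c),proj("wrist",cc((0,-.115,.112)),c))
E
```

```text
11.75 [ 0.58406625 -0.20708214  0.25455825] [0.90436348 0.26817325 0.17719769] 0.04805018617299568 r 0.04131171822762821 phi -0.8875984109042077
-0.9 [269.12384169 248.82670416]
-0.7 [279.11595937 239.80101709]
-0.5 [287.1563971  228.91300042]
[ 226.46377873 -155.90757669] [231.63944249 182.61712948]
```

View pics/w6.png

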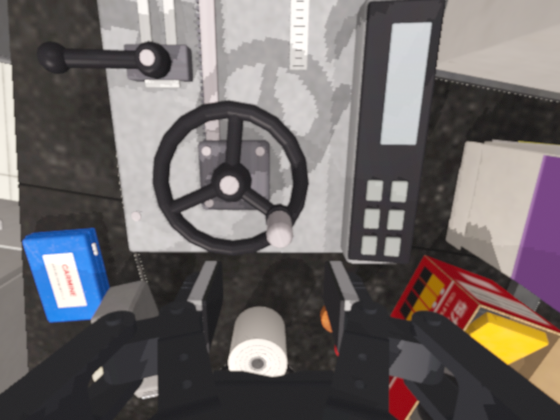

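The knob top is at (279,237), so phi is about -0.68 and the wheel stopped while my fingers slipped on. I'll regrip with the jaws nearer to tangential and test whether it still turns.

{"name": "jog_arm", "arguments": {
  "plan": [
    [[0.19,0.38,0],0.13],
    [[0.19,0.38,0],0.13],
    [[0,0,0],0.13],
    [[0,0,0],0.13],
    [[0,0,-2],0.13],
    [[0,0,-3],0],
    [[0,0,-0.8],0],
    [[0,0,0],0]
  ]
}}

```text
clock: 12.6
tcp_pos: [0.5849, -0.1978, 0.1903]
orientation: [-1.151, -2.919, 0.001]
contact_force: [-0.8, -0.7, 1.3]
grip_width: 0.0485
```

```bash
python3 k.py
```

```text
12.6 [ 0.58492188 -0.19780445  0.1902626 ] [-0.75533707 -0.69312197  1.26930638] 0.04847092703739607 r 0.03661006917544671 phi -0.6803935729965811
```

{"name": "jog_arm", "arguments": {
  "plan": [
    [[0,0,0],0],
    [[0,0,0],0],
    [[0,0,0],0],
    [[0,0,0],0],
    [[0,0,0],0]
  ],
  "hand": 0,
  "grip_force": 25
}}

```text
clock: 13.1
tcp_pos: [0.5869, -0.1983, 0.1932]
orientation: [1.151, 2.921, 0.001]
contact_force: [-0.2, 0.5, 6.5]
grip_width: 0.0152
```

```bash
python3 k.py
```

```text
13.1 [ 0.58685919 -0.19834538  0.19324594] [-0.19057748  0.49555057  6.50149934] 0.01521556324705107 r 0.03856592844444647 phi -0.6678997225298534
```

{"name": "jog_arm", "arguments": {
  "plan": [
    [[-0.21,-0.34,0],-0.1],
    [[-0.24,-0.31,0],-0.1],
    [[0,0,0],0],
    [[0,0,0],0]
  ]
}}

```text
clock: 13.5
tcp_pos: [0.5825, -0.2051, 0.1932]
orientation: [1.437, 2.79, 0.001]
contact_force: [0.1, 0.1, 5.3]
grip_width: 0.0151
```

```bash
python3 k.py; python3 -c "
from h import *;print(get_obs()['moment'],yaw())"
```

```text
13.5 [ 0.58251513 -0.20511091  0.19323168] [0.05238336 0.09089637 5.34615603] 0.01505412710990697 r 0.03884782270409493 phi -0.8758656539026083
[-0.14165662  0.02307081 -0.0531772 ] 0.619608810411578
```

{"name": "jog_arm", "arguments": {
  "plan": [
    [[-0.28,-0.29,0],-0.1],
    [[-0.3,-0.26,0],-0.1],
    [[-0.33,-0.23,0],-0.1],
    [[0,0,0],0],
    [[0,0,0],0]
  ]
}}

```text
clock: 14.0
tcp_pos: [0.5739, -0.2131, 0.1932]
orientation: [1.834, 2.546, 0.001]
contact_force: [2.6, -2.2, 6.7]
grip_width: 0.0146
```

```bash
python3 k.py
```

```text
14.0 [ 0.57391203 -0.21309925  0.19323259] [ 2.58384807 -2.24367025  6.66615478] 0.014635817293174308 r 0.03929791039440339 phi -1.1772526917623711
```

{"name": "jog_arm", "arguments": {
  "plan": [
    [[-0.35,-0.2,0],-0.1],
    [[-0.37,-0.16,0],-0.1],
    [[0,0,0],0],
    [[0,0,0],0]
  ]
}}

```text
clock: 14.4
tcp_pos: [0.5668, -0.2169, 0.1932]
orientation: [2.079, 2.35, 0.002]
contact_force: [1.9, -1.5, 6.2]
grip_width: 0.0151
```

```bash
python3 k.py
```

```text
14.4 [ 0.56683912 -0.21692159  0.19320307] [ 1.8964899  -1.52663489  6.21218115] 0.01510435871062965 r 0.03960254667359371 phi -1.3812540841268615
```

{"name": "jog_arm", "arguments": {
  "plan": [
    [[-0.38,-0.12,0],-0.1],
    [[-0.39,-0.08,0],-0.1],
    [[0,0,0],0],
    [[0,0,0],0]
  ]
}}

```text
clock: 14.8
tcp_pos: [0.5594, -0.2191, 0.1933]
orientation: [2.302, 2.131, 0.002]
contact_force: [3.5, -2.5, 4.6]
grip_width: 0.0151
```

```bash
python3 k.py
```

```text
14.8 [ 0.55938375 -0.21914846  0.19325392] [ 3.52781054 -2.46785738  4.57664748] 0.015132381632943285 r 0.03985684243674348 phi -1.5773088947355154
```

{"name": "jog_arm", "arguments": {
  "plan": [
    [[-0.4,-0.04,0],-0.1],
    [[0,0,0],0],
    [[0,0,0],0]
  ]
}}

```text
clock: 15.1
tcp_pos: [0.5555, -0.2197, 0.1932]
orientation: [2.405, 2.013, 0.003]
contact_force: [5.3, -4.6, 3.5]
grip_width: 0.0151
```

```bash
python3 k.py;  python3 - <<'E'
from h import *
t,ct=shot("top","t7.png")
im=cv2.cvtColor(t,cv2.COLOR_BGR2GRAY)
for x in(-.055,0):
    ys=np.arange(.060,.120,.002); print(x,[int(cv2.getRectSubPix(im,(1,1),tuple(map(float,proj("top",cc((x,y,.0795))))))[0,0]) for y in ys])
E
```

```text
15.1 [ 0.55553869 -0.21972564  0.19324373] [ 5.25775314 -4.61511432  3.5275053 ] 0.015081328101520365 r 0.040004603538908744 phi -1.6746492699274906
-0.055 [228, 227, 220, 214, 213, 219, 228, 232, 229, 221, 202, 168, 125, 81, 54, 44, 45, 54, 80, 124, 166, 197, 212, 220, 226, 228, 221, 203, 172, 153]
0 [232, 231, 228, 223, 221, 222, 225, 227, 225, 219, 198, 164, 121, 74, 51, 44, 47, 57, 80, 126, 165, 190, 205, 217, 226, 227, 219, 200, 173, 157]
```

{"name": "jog_arm", "arguments": {
  "plan": [
    [[-0.4,0,0],-0.1],
    [[0,0,0],0],
    [[0,0,0],0]
  ]
}}

```text
clock: 15.45
tcp_pos: [0.5517, -0.2199, 0.1932]
orientation: [2.502, 1.89, 0.003]
contact_force: [5.6, -4.7, 3.4]
grip_width: 0.0151
```

```bash
python3 k.py
```

```text
15.45 [ 0.55170889 -0.21989952  0.19324145] [ 5.63845465 -4.72174505  3.3705274 ] 0.015084475748143244 r 0.04012300100666782 phi -1.7703312341995538
```

{"name": "jog_arm", "arguments": {
  "plan": [
    [[-0.39,0.04,0],-0.1],
    [[0,0,0],0],
    [[0,0,0],0]
  ]
}}

```text
clock: 15.75
tcp_pos: [0.5479, -0.2197, 0.1933]
orientation: [2.593, 1.762, 0.004]
contact_force: [5.0, -5.3, 2.3]
grip_width: 0.0147
```

```bash
python3 k.py;  python3 - <<'E'
from h import *
t,ct=shot("top","t8.png"); s,cs=shot("scene","s8.png")
ims=[cv2.resize(cv2.imread("pics/"+f)[a:a+45,b:b+45],(400,300),interpolation=cv2.INTER_CUBIC) for f,a,b in(("t5.png",205,240),("t8.png",205,240),("s5.png",210,250),("s8.png",210,250))]
cv2.imwrite("pics/c8.png",np.vstack([np.hstack(ims[:2]),np.hstack(ims[2:])]))
E
```

```text
15.75 [ 0.54791427 -0.21972428  0.19326002] [ 4.96899852 -5.31324674  2.32675214] 0.014650842441423608 r 0.040253884574266596 phi -1.8648317300508463
```

View pics/c8.png

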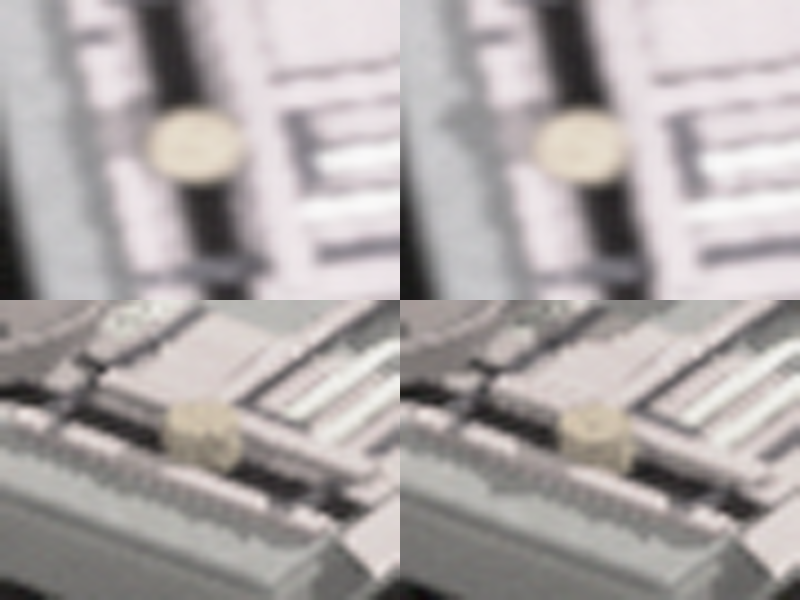

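The stack moved about 3.6 mm toward the fence between the two frames (top crop x 196 to 183). The force is still flat, so I'll keep winding in small steps.

{"name": "jog_arm", "arguments": {
  "plan": [
    [[-0.39,0.08,0],-0.1],
    [[0,0,0],0],
    [[0,0,0],0]
  ]
}}

```text
clock: 16.15
tcp_pos: [0.5442, -0.2192, 0.1933]
orientation: [2.678, 1.63, 0.004]
contact_force: [6.4, -5.7, 1.5]
grip_width: 0.0151
```

```bash
python3 k.py
```

```text
16.15 [ 0.5441549  -0.21916512  0.19326636] [ 6.3822251  -5.68615845  1.51135834] 0.015060155623245685 r 0.04035781010132367 phi -1.9591285263111484
```

{"name": "jog_arm", "arguments": {
  "plan": [
    [[-0.38,0.12,0],-0.1],
    [[0,0,0],0],
    [[0,0,0],0]
  ]
}}

```text
clock: 16.45
tcp_pos: [0.5405, -0.2182, 0.1933]
orientation: [2.755, 1.494, 0.005]
contact_force: [6.7, -7.2, 0.1]
grip_width: 0.015
```

```bash
python3 k.py
```

```text
16.45 [ 0.5404851  -0.21817597  0.19328281] [ 6.67462651 -7.19321686  0.14731158] 0.0150264475070643 r 0.040380380828758104 phi -2.0533121776131744
```

```bash
cat > st.py <<'E'
from h import *
import sys
def cen(f,n,r):
    im=cv2.imread("pics/"+f).astype(float); a,b,c,d=r; g=im[a:b,c:d]; w=np.clip(g[...,2]-g[...,0]-14,0,30)
    w=w*(g.sum(2)>300); yy,xx=np.mgrid[a:b,c:d]; q=((w*xx).sum()/w.sum(),(w*yy).sum()/w.sum()); return w.sum(),q
def pos(t,s):
    a=cen(t,"top",(215,238,250,275)); b=cen(s,"scene",(216,240,262,285)); print(a,icc(px2("top",*a[1],.093)),b,icc(px2("scene",*b[1],.083)))
E
python3 - <<'E'
from st import *
shot("top","t9.png"); shot("scene","s9.png")
pos("t5.png","s5.png");pos("t8.png","s8.png");pos("t9.png","s9.png")
E
```

```text
(np.float64(1091.0), (np.float64(261.3996333638863), np.float64(226.29147571035747))) [-0.02916763  0.09005477  0.093     ] (np.float64(1077.0), (np.float64(272.4577530176416), np.float64(228.8096564531105))) [-0.02560346  0.08776892  0.083     ]
(np.float64(1063.0), (np.float64(259.8645343367827), np.float64(226.63123236124176))) [-0.02928976  0.09383752  0.093     ] (np.float64(1076.0), (np.float64(271.8289962825279), np.float64(229.39869888475837))) [-0.02561054  0.09094547  0.083     ]
(np.float64(1061.0), (np.float64(259.7653157398681), np.float64(226.6512723845429))) [-0.02929311  0.09408116  0.093     ] (np.float64(1057.0), (np.float64(271.9006622516556), np.float64(229.45506149479658))) [-0.02592721  0.09102439  0.083     ]
```

The stack has stopped (0.2 mm between the last two frames) while the knob force rose to about 8.6 N, so it's held against the fence. I'll release the knob and go to the lever with closed fingers.

{"name": "jog_arm", "arguments": {
  "plan": [
    [[0,0,0],0],
    [[0,0,0],0],
    [[0,0,0],0],
    [[0,0,2],0],
    [[0,0,3.5],0],
    [[-1.7,2.1,0],0.125],
    [[-1.8,2.1,0],0.125],
    [[-1.8,2.1,0],0.125],
    [[-1.8,2.1,0],0.125],
    [[-1.8,2.1,0],0.125],
    [[-1.8,2,0],0.125],
    [[0,0,0],0]
  ],
  "hand": 3.2
}}

```text
clock: 17.75
tcp_pos: [0.4281, -0.0885, 0.2462]
orientation: [-2.011, -2.408, 0.001]
contact_force: [0.3, -1.0, -0.2]
grip_width: 0.0321
```

{"name": "jog_arm", "arguments": {
  "plan": [
    [[0,0,0],0],
    [[0,0,0],0],
    [[0,0,0],0],
    [[0,0,0],0]
  ],
  "hand": 0
}}

```text
clock: 18.15
tcp_pos: [0.4314, -0.0916, 0.2468]
orientation: [2.026, 2.401, -0.001]
contact_force: [-0.7, 0.6, -0.2]
grip_width: 0.0004
```

```bash
python3 k.py; python3 - <<'E'
from st import *
print(yaw(),icc(get_obs()["tcp_pos"]),get_obs()["joints"])
im,c=shot("wrist","w10.png"); shot("top","t10.png"); shot("scene","s10.png"); pos("t10.png","s10.png")
print(proj("wrist",cc((-.05,-.038,.104)),c),proj("wrist",cc((-.106,-.038,.104)),c),proj("wrist",cc((-.03,.079,.0795)),c),proj("wrist",cc((-.03,.105,.0795)),c))
E
```

```text
18.15 [ 0.43138824 -0.09158966  0.24684453] [-0.73905114  0.56505042 -0.2176009 ] 0.000418086898783313 r 0.15027101974605706 phi 2.3480320111767052
0.16879562410706017 [-0.1053868  -0.00787857  0.24684453] [-0.47184456  0.17628438  0.60732244  2.18103685 -0.13647217  0.82005413
  0.39039135]
(np.float64(912.0), (np.float64(260.37390350877195), np.float64(225.8048245614035))) [-0.0275613   0.09226857  0.093     ] (np.float64(766.0), (np.float64(271.4386422976501), np.float64(228.78328981723237))) [-0.0230892   0.08941342  0.083     ]
[349.76616583 268.72219767] [271.69608008 268.59487211] [382.68080542  97.61297845] [386.53513235  55.99782925]
```

View pics/w10.png

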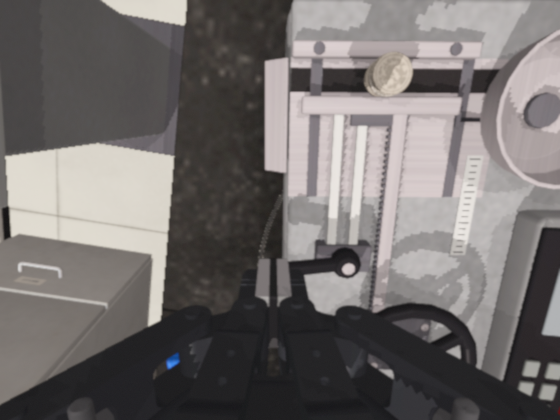

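The wrist view shows the guide face at row 97 (predicted 97.6 for y 79) and the fence at row 56. The stack sits between them at (390,75). The lever pivot is at (347,264). Next I'll push the lever.

{"name": "jog_arm", "arguments": {
  "plan": [
    [[0,0,-3],0],
    [[0,0,-3],0],
    [[0,0,-2],0],
    [[0,0,-0.5],0],
    [[0,0,0],0]
  ]
}}

```text
clock: 18.8
tcp_pos: [0.4308, -0.0912, 0.1616]
orientation: [-2.025, -2.401, 0.002]
contact_force: [-0.0, -0.1, 0.1]
grip_width: 0.0002
```

```bash
python3 - <<'E'
from h import *
p0=icc(get_obs()["tcp_pos"]); print(p0,get_obs()["contact_force"])
P=lambda l,d:cc((-.05-.055*np.cos(l)-d*np.sin(l),-.038-.055*np.sin(l)+d*np.cos(l)))
seq=[(0,.020)]+[(.1*k,.019) for k in range(1,16)]+[(1.55,.017)]
q=cc(p0[:2])
for l,d in seq: n=P(l,d); print(np.round((n-q)*100,2).tolist(),end=" "); q=n
E
```

```text
[-0.10586505 -0.00738988  0.1615807 ] [-0.02590447 -0.13717967  0.11003242]
[0.26, -1.03] [-0.05, -0.68] [-0.01, -0.58] [0.05, -0.58] [0.11, -0.57] [0.16, -0.56] [0.22, -0.54] [0.27, -0.51] [0.32, -0.49] [0.37, -0.45] [0.41, -0.41] [0.45, -0.37] [0.48, -0.32] [0.51, -0.27] [0.54, -0.22] [0.56, -0.16] [0.48, -0.03]
```

{"name": "jog_arm", "arguments": {
  "plan": [
    [[0.26,-1.03,0],0],
    [[-0.05,-0.68,0],0.1],
    [[-0.01,-0.58,0],0.1],
    [[0.05,-0.58,0],0.1],
    [[0.11,-0.57,0],0.1],
    [[0.16,-0.56,0],0.1],
    [[0.22,-0.54,0],0.1],
    [[0,0,0],0]
  ]
}}

```text
clock: 19.6
tcp_pos: [0.4395, -0.1379, 0.1632]
orientation: [1.224, 2.89, 0.001]
contact_force: [0.1, -0.8, 1.0]
grip_width: 0.0002
```

```bash
python3 k.py
```

```text
19.6 [ 0.43947016 -0.13786333  0.16323952] [ 0.06188648 -0.78655811  1.0060774 ] 0.00024135484313936382 r 0.12107013278769058 phi 2.6216783045471206
```

{"name": "jog_arm", "arguments": {
  "plan": [
    [[0.27,-0.51,0],0.1],
    [[0.32,-0.49,0],0.1],
    [[0.37,-0.45,0],0.1],
    [[0.41,-0.41,0],0.1],
    [[0.45,-0.37,0],0.1],
    [[0.48,-0.32,0],0.1],
    [[0.51,-0.27,0],0.1],
    [[0.54,-0.22,0],0.1],
    [[0.56,-0.16,0],0.1],
    [[0,0,0],0]
  ]
}}

```text
clock: 20.6
tcp_pos: [0.4759, -0.1691, 0.162]
orientation: [0.154, -3.134, -0.001]
contact_force: [-5.7, 1.1, 1.2]
grip_width: 0.0005
```

```bash
python3 k.py; python3 -c "
from h import *
print(icc(get_obs()['tcp_pos']),yaw(),get_obs()['joints'])"
```

```text
20.6 [ 0.47586121 -0.16905958  0.16204304] [-5.74190354  1.06690171  1.24350172] 0.00045760412492859017 r 0.07792797266295771 phi 2.8371312490447753
[-0.07434395 -0.0916388   0.16204304] 1.6687522022300316 [ 0.09446991  0.39823348  0.1500288   2.08453987 -0.09260146  0.66889449
  1.97462284]
```

{"name": "jog_arm", "arguments": {
  "plan": [
    [[0.25,0,0],0.03],
    [[0.2,0,0],0],
    [[0,0,0],0],
    [[0,0,0],0]
  ]
}}

```text
clock: 21.0
tcp_pos: [0.4767, -0.1694, 0.1617]
orientation: [0.194, -3.125, -0.003]
contact_force: [-15.8, 0.7, 11.1]
grip_width: -0.0001
```

```bash
python3 -c "
from h import *
print(icc(get_obs()['tcp_pos']),yaw(),get_obs()['contact_force'])"
```

```text
[-0.07354474 -0.09209224  0.16165475] 1.6946482976181656 [-15.84726293   0.72655765  11.10236434]
```

The lever is at its stop: position unchanged and force up to 16 N. I'll back off and go over the stack.

{"name": "jog_arm", "arguments": {
  "plan": [
    [[-1.2,0,0],0],
    [[0,0,3],0],
    [[0,0,4],-0.1],
    [[0.25,2.1,2],-0.145],
    [[0.25,2.1,0],-0.145],
    [[0.25,2.1,0],-0.145],
    [[0.25,2.1,0],-0.145],
    [[0.25,2.1,0],-0.145],
    [[0.3,2.1,0],-0.145],
    [[0.3,2.1,0],-0.145],
    [[0.3,2.1,0],-0.145],
    [[0.3,2.1,0],-0.145]
  ],
  "hand": 5.5
}}

```text
clock: 22.2
tcp_pos: [0.4949, 0.0213, 0.2527]
orientation: [1.881, 2.515, 0.002]
contact_force: [0.7, -1.1, -1.1]
grip_width: 0.0548
```

{"name": "jog_arm", "arguments": {
  "plan": [
    [[0,0,0],-0.12],
    [[0,0,0],0],
    [[0,0,0],0]
  ]
}}

```text
clock: 22.5
tcp_pos: [0.4947, 0.0202, 0.2524]
orientation: [2.016, 2.408, 0.001]
contact_force: [-0.4, 0.1, 0.4]
grip_width: 0.0552
```

```bash
python3 - <<'E'
from st import *
o=get_obs(); print(o["clock"],o["tcp_pos"],yaw(),icc(o["tcp_pos"]))
im,c=shot("wrist","w11.png")
for n,p in dict(st=(-.029,.092,.093),stb=(-.029,.092,.07),guide=(-.03,.079,.0795),fence=(-.03,.105,.0795),lev=(-.054,-.094,.104),piv=(-.05,-.038,.104)).items(): print(n,proj("wrist",cc(p),c))
E
```

```text
22.5 [0.49465827 0.02021978 0.2523701 ] 0.17667997969098095 [-0.0244901   0.09192209  0.2523701 ]
st [266.26290747 221.44200104]
stb [266.78291977 212.7878793 ]
guide [265.24965197 231.92249257]
fence [265.34168698 199.94707541]
lev [236.52575005 428.75669307]
piv [239.86371468 376.20583992]
```

View pics/w11.png

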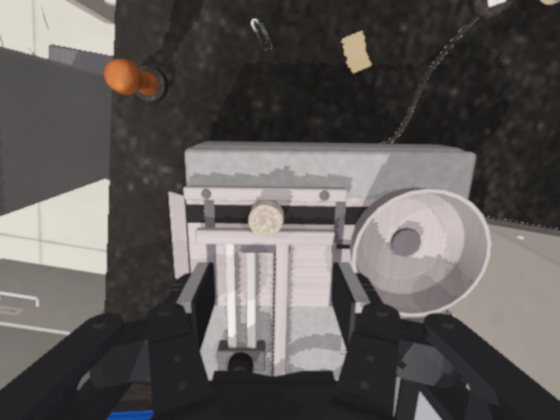

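The stack is at (266,218), snug between the fence (edge row 203) and the guide (row 229). I'll grip it above the rails.

{"name": "jog_arm", "arguments": {
  "plan": [
    [[-0.45,0,-3],0],
    [[0,0,-3.3],0],
    [[0,0,-2.4],0],
    [[0,0,-0.8],0],
    [[0,0,-0.2],0],
    [[0,0,0],0]
  ]
}}

```text
clock: 23.15
tcp_pos: [0.4906, 0.0203, 0.1556]
orientation: [2.019, 2.406, 0.001]
contact_force: [-0.7, -0.1, -0.7]
grip_width: 0.0551
```

```bash
python3 -c "
from h import *
print(icc(get_obs()['tcp_pos']),yaw(),get_obs()['contact_force'])"
```

```text
[-0.02844047  0.09264062  0.15561796] 0.1747628503544702 [-0.65135223 -0.08088031 -0.65456591]
```

{"name": "jog_arm", "arguments": {
  "plan": [
    [[0,0,0],0],
    [[0,0,0],0],
    [[0,0,0],0],
    [[0,0,0],0],
    [[0,0,0],0],
    [[0,0,0],0],
    [[0,0,0],0]
  ],
  "hand": 0,
  "grip_force": 80
}}

```text
clock: 23.85
tcp_pos: [0.4894, 0.0204, 0.1562]
orientation: [-2.018, -2.406, 0.001]
contact_force: [-6.4, -0.8, 13.4]
grip_width: 0.0214
```

{"name": "jog_arm", "arguments": {
  "plan": [
    [[0,0,0.3],0],
    [[0,0,0.3],0],
    [[0,0,0.5],0],
    [[0,0,0.7],0],
    [[0,0,1],0],
    [[0,0,1.5],0],
    [[0,0,1.5],0],
    [[0,0,0],0]
  ]
}}

```text
clock: 24.65
tcp_pos: [0.4918, 0.0208, 0.2156]
orientation: [2.017, 2.405, 0.007]
contact_force: [-0.7, -0.3, -1.6]
grip_width: 0.0212
```

```bash
python3 - <<'E'
from h import *
o=get_obs(); print(o["clock"],o["tcp_pos"],yaw(),o["grip_width"],o["contact_force"])
im,c=shot("wrist","w12.png"); s,_=shot("scene","s12.png")
a=cv2.resize(im,(400,300)); b=cv2.resize(s[150:285,220:400],(400,300),interpolation=cv2.INTER_CUBIC); cv2.imwrite("pics/c12.png",np.hstack([a,b]))
E
```

```text
24.65 [0.49177813 0.02081601 0.21559497] 0.1749559845554349 0.02123238585124083 [-0.71464193 -0.33385431 -1.57753924]
```

```bash
python3 - <<'E'
from st import *
im=cv2.imread("pics/w12.png").astype(int); t=get_obs()["tcp_pos"]
g=im[190:330,215:330]; m=(((g[...,2]-g[...,0])>18)&(g.sum(2)>200)).astype(np.uint8)
k,l,s,ce=cv2.connectedComponentsWithStats(m)
for i in range(1,k):
    if s[i,4]>80: print(s[i]+[215,190,0,0,0],ce[i]+[215,190])
print([proj("wrist",t-[0,0,d]) for d in(.063,.086)])
s=cv2.cvtColor(cv2.imread("pics/s12.png"),cv2.COLOR_BGR2GRAY)
for a in(0,.5,1,1.25,1.4,1.5,1.6): print(a,[int(s[int(round(q[1])),int(round(q[0]))]) for q in (proj("scene",cc((-.05-r*np.cos(a),-.038-r*np.sin(a),.094+.009*r/.056))) for r in(.02,.03,.04,.05,.056,.062))])
E
```

```text
[ 250  245   48   65 2607] [273.12236287 277.8849252 ]
[array([272.17524919, 285.93099474]), array([272.18052283, 264.31128334])]
0 [170, 147, 170, 167, 169, 162]
0.5 [172, 159, 152, 163, 173, 169]
1 [148, 149, 149, 147, 146, 145]
1.25 [119, 169, 147, 173, 174, 165]
1.4 [42, 83, 71, 78, 33, 163]
1.5 [42, 43, 44, 39, 36, 47]
1.6 [50, 45, 44, 45, 32, 39]
```

The lever is dark along 1.5 to 1.6 rad, so it's locked, and the stack is centred and upright in the grip. I'll carry it back.

{"name": "jog_arm", "arguments": {
  "plan": [
    [[0,1.8,0],-0.02],
    [[-0.07,3,0],-0.035],
    [[-0.08,3.5,0],-0.04],
    [[-0.08,3.5,0],-0.04],
    [[-0.08,3.5,0],-0.04],
    [[-0.08,3.5,0],-0.04],
    [[-0.08,3.5,0],-0.04],
    [[-0.08,3,0],-0.04],
    [[-0.07,1.8,0],0],
    [[-0.05,0.6,0],0],
    [[0,0,0],0]
  ]
}}

```text
clock: 25.85
tcp_pos: [0.4832, 0.2973, 0.2124]
orientation: [2.349, 2.085, -0.002]
contact_force: [0.4, -0.9, -1.3]
grip_width: 0.0214
```

```bash
python3 - <<'E'
from st import *
o=get_obs(); t=o["tcp_pos"]; print(o["clock"],t,yaw(),o["grip_width"])
im,c=shot("wrist","w13.png"); g=im.astype(int); m=(((g[...,2]-g[...,0])>14)&(g.sum(2)>250)).astype(np.uint8)
k,l,s,ce=cv2.connectedComponentsWithStats(m)
for i in range(1,k):
    if s[i,4]>150 and 200<ce[i][0]<350: print(s[i],ce[i],px2("wrist",*ce[i],.008,c))
print([proj("wrist",p,c) for p in([.4904,.3413,.01],[.4796,.25,.012])])
E
```

```text
25.85 [0.48320592 0.29730899 0.2124244 ] -0.11876718591248867 0.021443549598127273
[258 138  34  32 872] [274.90022936 153.28784404] [0.49026346 0.34198442 0.008     ]
[ 249  241   49   70 2858] [272.96326102 277.14170749] [0.47505194 0.22900308 0.008     ]
[array([275.17535523, 154.35276964]), array([275.19035361, 257.77716908])]
```

{"name": "jog_arm", "arguments": {
  "plan": [
    [[0.15,-0.1,-3],0],
    [[0,0,-4],0],
    [[0,0,-3],0],
    [[0,0,-1.5],0],
    [[0,0,-0.6],0],
    [[0,0,0],0],
    [[0,0,0],0]
  ]
}}

```text
clock: 26.6
tcp_pos: [0.4858, 0.2967, 0.0932]
orientation: [2.351, 2.083, 0.003]
contact_force: [0.8, 0.0, -0.8]
grip_width: 0.0214
```

{"name": "jog_arm", "arguments": {
  "plan": [
    [[0,0,-0.3],0],
    [[0,0,-0.2],0],
    [[0,0,0],0],
    [[0,0,0],0]
  ]
}}

```text
clock: 27.0
tcp_pos: [0.4849, 0.2967, 0.0871]
orientation: [-2.351, -2.084, -0.0]
contact_force: [-0.6, -0.1, -1.0]
grip_width: 0.0216
```

{"name": "jog_arm", "arguments": {
  "plan": [
    [[0,0,-0.12],0],
    [[0,0,0],0],
    [[0,0,0],0]
  ]
}}

```text
clock: 27.3
tcp_pos: [0.485, 0.2969, 0.0863]
orientation: [-2.35, -2.084, -0.001]
contact_force: [-1.5, -1.2, 5.0]
grip_width: 0.0217
```

Contact at the expected height. I'll release and retreat.

{"name": "jog_arm", "arguments": {
  "plan": [
    [[0,0,0],0],
    [[0,0,0],0],
    [[0,0,0],0],
    [[0,0,0],0],
    [[0,0,0],0],
    [[0,0,1.5],0],
    [[0,0,3],0],
    [[0,0,4],0],
    [[0,0,4],0],
    [[0,0,0],0]
  ],
  "hand": 5.5
}}

```text
clock: 28.3
tcp_pos: [0.4877, 0.298, 0.2172]
orientation: [2.351, 2.083, 0.017]
contact_force: [1.3, 1.1, 0.4]
grip_width: 0.0549
```

```bash
python3 - <<'E'
from st import *
o=get_obs(); print(o["clock"],o["tcp_pos"],o["contact_force"])
im,c=shot("wrist","w14.png"); g=im.astype(int); m=(((g[...,2]-g[...,0])>14)&(g.sum(2)>250)).astype(np.uint8)
k,l,s,ce=cv2.connectedComponentsWithStats(m)
for i in range(1,k):
    if s[i,4]>150 and 200<ce[i][0]<350: print(s[i],ce[i],px2("wrist",*ce[i],.008,c),px2("wrist",*ce[i],.018,c))
t,_=shot("top","t14.png"); g=cv2.cvtColor(t,cv2.COLOR_BGR2GRAY)[215:245,120:190]; k,l,s,ce=cv2.connectedComponentsWithStats(cv2.threshold(g,90,255,0)[1])
for i in range(1,k):
    if s[i,4]>20: print("top",s[i],ce[i]+[120,215])
im=cv2.cvtColor(t,cv2.COLOR_BGR2GRAY)
for x in(-.055,0): print([int(cv2.getRectSubPix(im,(1,1),tuple(map(float,proj("top",cc((x,y,.0795))))))[0,0]) for y in np.arange(.060,.120,.002)])
sc,_=shot("scene","s14.png"); s=cv2.cvtColor(sc,cv2.COLOR_BGR2GRAY)
for a in(1.25,1.4,1.5,1.6): print(a,[int(s[int(round(q[1])),int(round(q[0]))]) for q in (proj("scene",cc((-.05-r*np.cos(a),-.038-r*np.sin(a),.094+.009*r/.056))) for r in(.02,.03,.04,.05,.056))])
E
```

```text
28.3 [0.48767807 0.29795962 0.21720656] [1.25140873 1.07706279 0.42847104]
[251 141  34  32 836] [267.71770335 156.22727273] [0.49031127 0.34197926 0.008     ] [0.4905165  0.34299053 0.018     ]
[253 193  32  35 871] [268.32376579 210.70378875] [0.48481088 0.29432692 0.008     ] [0.48521241 0.29703884 0.018     ]
[254 242  30  31 713] [268.77419355 256.89200561] [0.47965463 0.25016938 0.008     ] [0.48024018 0.25445723 0.018     ]
top [  0   0  15  30 284] [127.3415493  231.52816901]
top [ 27  10  13  12 125] [152.976 230.672]
top [ 46  12  12  12 112] [171.5        232.35714286]
[226, 224, 219, 210, 209, 216, 227, 230, 228, 218, 195, 159, 118, 79, 53, 44, 45, 54, 80, 124, 165, 195, 211, 218, 225, 227, 221, 204, 171, 153]
[231, 229, 226, 219, 214, 218, 224, 226, 223, 212, 190, 156, 117, 77, 53, 47, 49, 59, 82, 125, 163, 190, 206, 217, 226, 227, 219, 200, 172, 157]
1.25 [117, 171, 157, 183, 184]
1.4 [45, 78, 77, 82, 34]
1.5 [45, 43, 45, 37, 41]
1.6 [49, 48, 47, 47, 36]
```

```bash
python3 -c "
from bench import *
print(hand_in())"
```

```text
the job is handed in; nothing more can be done
None
```

I carried out the whole sequence and handed the job in at about 28.5 s of the 70 s allowed. The hand-in gives no verdict, so what follows rests on my own checks.

**What I did:**
- I stood the tall stack in the channel and let it go.
- I wound the handwheel by its knob until the stack stopped against the fence.
- I pushed the lever to its stop with closed fingers.
- I lifted the stack out and stood it back in its gap.

**Last checks:**
- **Tall stack:** it stands at about (0.485, 0.296). That is about 46 mm from each short stack, and its outline is the same as at the start. The short stacks have moved less than 2 mm.
- **Lever:** the scene picture shows it at about 1.5 to 1.6 rad, which is locked.
- **Guide:** its edge in the top picture is about where it was during the final winding. A close wrist view after winding put its face at y 79 mm.
- **Robot:** it was raised clear of everything, with no significant force on the tool.
- **Bystanders:** I did not measure them again. No unexpected contact force showed up during the moves.

**Disagreements along the way:**
- **False stop:** the first grip on the knob slipped at about 9.3 rad of turning and looked like the guide had met the stack. I regripped and wound on for about 1.4 rad more.
- **Guide position:** counting knob turns gave about 81 mm instead of 79 mm, and a later picture also suggested about 81 mm. All of these are inside the 76 to 83 mm range.
- **Picture limit:** the 13th picture was refused because I had used all 12 views, so the last checks are numerical only.

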